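# Set and lock the fence of a cutting guide

## Robot

A 6-joint arm with a two-finger parallel gripper is mounted at the origin on a cart in front of the work surface, level with it; the furniture and walls round the work are solid. World frame = base frame: x ahead of the robot, y to its left, z up, the work surface at z = 0. Lengths are in mm, angles in rad, forces in N, time in s.
With the tool pointing down it reaches from about 275 to 825 mm from the base axis. Payload 4.9 kg.
Tool frame: the origin (TCP) lies at the very end of the fingers, on their centre line; the grasp point (between the pads) lies 19 mm behind it; z points along the fingers, y is the direction in which the jaws open and shut (so a half turn about z gives the same grasp; the last joint's range is limited). The gripper opens to 85 mm and grips with 20 to 120 N. Pads are 22 mm wide; open, the fingers measure 114 mm over their backs; the gripper's body (76 mm by 85 mm) begins 54 mm behind the grasp point. The pads swing forward as they close: fully open they stand 13 mm farther back than shut.
Start: joints at [1.127, 0.326, -0.193, 1.052, 0, 1.437], TCP at [167.672, 523.836, 231.281] pointing down, gripper open.
Joint ranges: [-2.65, 2.65], [-0.97, 1.79], [-1.3, 1.35], [-1.93, 2.1], [-1.47, 1.37], [-3.14, 3.14]. Speed limits (rad/s): [2.57, 2.57, 3.14, 3.14, 3.14, 3.14].

## Interface

Orientations are given as [roll, pitch, yaw] about the fixed x, y, z axes, in that order (R = Rz(yaw) Ry(pitch) Rx(roll)).
In Python, from bench import bot, solve_ik, imaging gives the robot as it stands. Calls block until the motion is done:
- bot.move_ptp(position, orientation): joint-space move of the TCP to a pose.
- bot.movel(position, rot=None, max_speed=150, threshold=None): straight line of the TCP; rot=None keeps the orientation; max_speed is the mean speed in mm/s. With threshold (N) it stops when the force on the tool has changed by that much, and returns True; else False.
- bot.move_j(angles): joint-space move.
- bot.grip(opening, effort=None): opening from 0.0 (shut) to 1.0 (fully open); effort is the grip in N (None keeps the last); returns when the fingers have stopped.
- bot.dwell(seconds).
- solve_ik(position, orientation): joint angles nearest the present ones, or None.
- bot.get_state(): the state.
- imaging.capture(name): name is "scene" or "side" or "wrist"; returns the picture (480x640x3 uint8, blue, green, red); there is no depth.
- imaging.camera_model(name): a dict with "K" (3x3 intrinsics, pixels), "position" and "rotation" of the camera in the world. Camera axes: x right, y up, looking along -z (the intrinsics and any distortion apply to the point x, -y, -z); pixel columns grow to the right and rows downward; lengths in mm; the calibration is good to about 2 mm. A picture is of the moment at which its call begins: read the wrist's pose just before it. camera_model takes no time and is no camera call; for the wrist camera it gives the pose at the moment of the call.
A pose or a line that the arm cannot do raises bot.IKError and nothing moves.
- bot.sign_off(): hands the job in, once; it reports no verdict.
The state is a dict: "t": time; "qpos": joint angles; "joint_velocities": joint speeds; "effort": joint torques, N m; "tcp_pos": TCP position; "orientation": TCP orientation; "contact_force": force on the tool from outside, world axes, zero at the start; "wrist_torque": the same for the moment, N m; "opening": opening from 0.0 (shut) to 1.0 (fully open).
Only numpy, scipy, OpenCV 4.12 (cv2) and the standard library are available. Lean on these libraries where they do the work, as an engineer would, in place of code of your own. Each camera call takes 0.05 s, during which the arm holds its last target.

## Task

Set up the sample cutting guide: slide its loose steel fence along its slots until it bears on the red nose of the preset stop screw, pressing it on with a gentle but definite push (about 10 N), then turn the black clamp knob clockwise until the fence is firmly clamped, without straining the stop or forcing the knob. Let go, leaving the fence touching the nose, and leave the jar, beaker and dish beside the guide where they stand.

Things in the scene. Friction and masses are not known exactly. Their poses are not given: they have to be found in the camera images.
- guide: Cutting guide, fixed: a white board on an aluminium foot, 190 (x) x 250 (y) x 16 mm high, standing level. Origin: centre of its underside on the table. A tall slicer stands to its left (world +y, beyond x = 0.5 m): keep the arm clear. The fence slides along its +y axis toward the stop. The clamp knob's axis stands at x = -40, y = -53 mm of this frame; a low guide screw head (13 mm over the board) at x = +40, y = -53 mm.
- fence: Steel fence, sliding only along y of the guide, about 3 N friction: a wall 150 (x) x 8 (y) x 42 mm high, blue top edge, and behind it (to -y) a slotted flange 6 mm thick, 108 mm long. Origin: on the board under the middle of the wall's front face (toward the stop); the wall fills y = -8 to 0. Push its back face with shut fingers just over the flange (free from x = 0 to 35 mm), or grip the wall from above.
- fence_wall (a point): Middle of the top edge of the fence wall, 42 mm over the board, 58 mm over the table; same axes as the fence.
- stop: The stop: aluminium block 40 x 30 (y) x 36 mm at the guide's +y end with a brass screw along y, 22 mm over the board, ending toward the fence in a red sprung nose 13 mm across. Origin: centre of the block's underside. The screw is preset by hand: the nose's tip lies 52 to 68 mm from the origin toward -y; find it by feel or eye. The nose gives 1 mm per 8 N; over 25 N strains the stop.
- washer: The steel pressure washer, 27 mm across, under the knob, round the clamp stud; turning the knob clockwise drives it down onto the fence flange. Origin: centre of its underside.
- knob_grip (a point): Centre of the black knob's bar (52 mm long in x, 13 mm wide in y, 24 mm high, top 73 mm over the table), on the turning axis, 61 mm over the table. Turns clockwise from above to tighten, drag 0.08 N m either way; after 30 to 60 degrees (varies) the washer meets the fence, then torque rises 0.1 N m per 4 to 8 degrees; 0.2 to 0.4 is firmly tight, over 0.6 forces it. Stays where left.
- jar_mid (a point): A small closed sample jar 52 mm across, 62 mm high, beside the guide; point at its centre.
- beaker_mid (a point): A beaker 68 mm across, 89 mm high, beside the guide; point at its centre.
- dish_mid (a point): A petri dish 90 mm across, 15 mm high, beside the guide; point at its centre.

How it is judged (in metres and radians):
On the way, in this order (a step that is already met when the one before it is completed fails the run):
1. the fence is pressed on the stop's nose with at least 5 N for 0.2 s while the clamp is still open (washer on fence under 1 N) (contact force between fence and stop above 5 N and contact force between washer and fence below 1 N), for 0.2 s.
2. the washer clamps the fence with more than 12 N while the fence touches the nose (contact force between washer and fence above 12 N and contact force between fence and stop above 0.3 N), for 0.2 s.
At the end, for the whole second after the job is handed in: the washer clamps the fence with more than 12 N, the fence still touches the stop's nose (more than 0.3 N) and is at rest (all of step 2 and linear speed of fence below 0.005 m/s).
It fails at once if the stop is strained (more than 25 N from the fence) (contact force between fence and stop above 25 N).
It fails at once if the clamp is forced (washer on fence over 180 N) (contact force between washer and fence above 180 N).
It fails at once if a bystander is moved more than 15 mm (distance of any of jar_mid, beaker_mid, dish_mid from where it was at the start of the episode above 0.015 m).
It also fails if it takes over 70 s, if anything falls off the work surface, if the arm or the gripper's body presses on something with over 40 N, if the wrist force passes 120 N, or if a joint passes its speed limit or range.

## Working session

There is one attempt and no reset: what is moved stays moved. The work goes in short steps, each a Python script; the robot and the scene stay as the last script left them, time stands still between calls to the robot, and variables do not carry over. Pictures are saved under pics/ and viewed, and the job is handed in when it is done.

```bash
ls; mkdir -p pics; python3 - <<'E'
from bench import bot, imaging
import cv2
for n in ("scene","side","wrist"):
    m=imaging.camera_model(n); cv2.imwrite(f"pics/{n}0.png",imaging.capture(n)); print(n,m)
s=bot.get_state();print(s)
E
```

```text
pics
scene {'K': array([[573.00278981,   0.        , 319.84682639],
       [  0.        , 573.00278981, 231.13186459],
       [  0.        ,   0.        ,   1.        ]]), 'position': array([ 148.94550283, -812.14710826,  582.11656566]), 'rotation': array([ 0.94821181,  0.01000425, -0.6971024 ])}
side {'K': array([[584.04575803,   0.        , 313.33282735],
       [  0.        , 584.04575803, 238.68702861],
       [  0.        ,   0.        ,   1.        ]]), 'position': array([128.49793476, 367.20688645, 542.95296991]), 'rotation': array([ 1.02865116,  0.02589064, -2.50770421])}
wrist {'K': array([[396.19562589,   0.        , 318.87644809],
       [  0.        , 396.19562589, 239.0792437 ],
       [  0.        ,   0.        ,   1.        ]]), 'position': array([104.14309806, 544.77086453, 373.34282669]), 'rotation': array([-0.26562123,  0.00159804,  1.26229209])}
{'t': 0.15, 'qpos': array([ 1.12681724e+00,  3.26783718e-01, -1.93340285e-01,  1.05199830e+00,
        6.32705817e-06,  1.43660116e+00]), 'joint_velocities': array([-0.00022567, -0.00280023,  0.00400683, -0.00172064,  0.00136606,
        0.00038859]), 'effort': array([ 1.08230201e-03, -4.43701959e+01,  2.62664616e+01,  1.04480938e-02,
       -1.26950472e-04,  1.63466520e-06]), 'tcp_pos': array([167.46563901, 523.42904364, 230.68149844]), 'orientation': array([-3.14027944e+00, -1.83676330e-04,  2.83180861e+00]), 'contact_force': array([-0.74239824,  0.60597712, -0.55980868]), 'wrist_torque': array([ 0.04058722, -0.01543955, -0.04507512]), 'opening': 0.9992695730674716}
```

View pics/scene0.png

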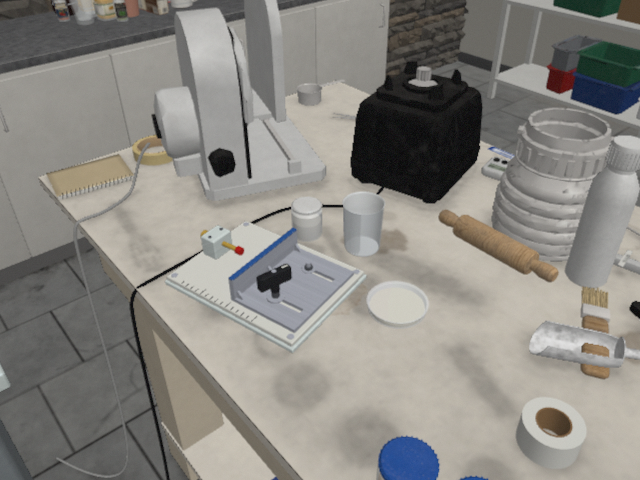

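View pics/side0.png

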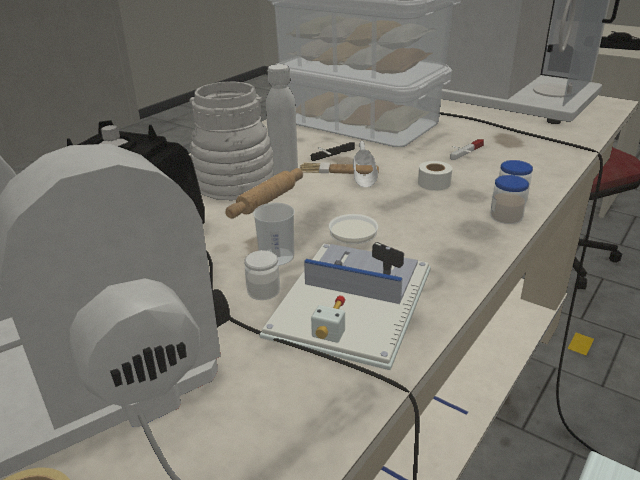

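View pics/wrist0.png

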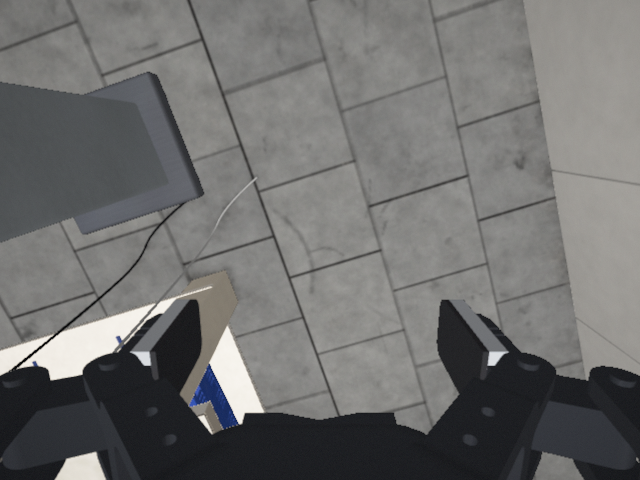

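The guide is visible in both fixed views. In the scene view the fence's blue edge runs about (232,272)-(296,233), the nose is near (240,250) and the knob near (274,277). In the side view the edge is near (306,262)-(402,278) and the nose near (340,300). I'll measure these next.

```bash
cat > h.py <<'E'
import numpy as np, cv2
from scipy.spatial.transform import Rotation as Ro
from bench import bot, imaging, solve_ik
def ray(m,p):
    K=m["K"]; d=np.array([(p[0]-K[0,2])/K[0,0],-(p[1]-K[1,2])/K[1,1],-1.])
    return np.array(m["position"]), Ro.from_euler('xyz',m["rotation"]).as_matrix()@d
def onz(m,p,z):
    o,d=ray(m,p); return o+d*(z-o[2])/d[2]
def tri(m1,p1,m2,p2):
    o1,d1=ray(m1,p1);o2,d2=ray(m2,p2)
    s=np.linalg.lstsq(np.c_[d1,-d2],o2-o1,rcond=None)[0]
    a=o1+s[0]*d1;b=o2+s[1]*d2
    return (a+b)/2,np.linalg.norm(a-b)
def proj(m,P):
    c=Ro.from_euler('xyz',m["rotation"]).as_matrix().T@(np.array(P)-m["position"])
    K=m["K"];return np.array([K[0,2]-K[0,0]*c[0]/c[2],K[1,2]+K[1,1]*c[1]/c[2]])
E
python3 - <<'E'
from h import *
roi={"scene":(160,180,440,360),"side":(230,190,450,370)}
for n,(a,b,c,d) in roi.items():
    im=cv2.imread(f"pics/{n}0.png"); m=imaging.camera_model(n)
    h=cv2.cvtColor(im,cv2.COLOR_BGR2HSV)
    for nm,mk in (("blue",cv2.inRange(h,(100,130,50),(125,255,255))),("red",cv2.inRange(h,(0,170,90),(6,255,255))|cv2.inRange(h,(172,170,90),(180,255,255)))):
        z=np.zeros_like(mk);z[b:d,a:c]=mk[b:d,a:c]
        cs,_=cv2.findContours(z,0,1)
        k=max(cs,key=cv2.contourArea); print(n,nm,cv2.contourArea(k),cv2.boundingRect(k),cv2.minAreaRect(k))
        bx=cv2.boxPoints(cv2.minAreaRect(k))
        if nm=="blue": print([onz(m,p,58).round(1) for p in bx])
        if nm=="red": print(bx, onz(m,cv2.minAreaRect(k)[0],38))
    c0=im[b:d,a:c]; f=min(800/c0.shape[1],600/c0.shape[0]); cv2.imwrite(f"pics/{n}_z.png",cv2.resize(c0,None,fx=f,fy=f,interpolation=cv2.INTER_CUBIC)); print(f)
E
```

```text
scene blue 241.0 (230, 228, 66, 52) ((262.4479675292969, 253.4337615966797), (4.043922424316406, 81.3839340209961), 51.842769622802734)
[array([ 445.1, -250.5,   58. ]), array([ 589.4, -212.1,   58. ]), array([ 587.1, -221.5,   58. ]), array([ 444. , -258.7,   58. ])]
scene red 34.0 (235, 247, 9, 7) ((239.0, 250.00001525878906), (7.155416965484619, 6.260990142822266), 26.56505012512207)
[[234.40001 251.20001]
 [237.2     245.6    ]
 [243.59999 248.80002]
 [240.8     254.40002]] [ 503.4053964  -183.80881542   38.        ]
2.857142857142857
side blue 106.5 (306, 260, 95, 20) ((353.0184326171875, 269.4057922363281), (95.89913177490234, 3.2641971111297607), 11.070201873779297)
[array([ 585.2, -213.2,   58. ]), array([ 589.7, -220.9,   58. ]), array([ 447.8, -258. ,   58. ]), array([ 444.7, -250.5,   58. ])]
side red 12.0 (336, 297, 8, 5) ((339.77001953125, 298.6100158691406), (7.071067810058594, 3.8183767795562744), 8.130102157592773)
[[336.00003 300.00003]
 [336.54    296.22   ]
 [343.54    297.22   ]
 [343.00003 301.00003]] [ 505.9677098  -188.04496103   38.        ]
3.3333333333333335
```

View pics/scene_z.png

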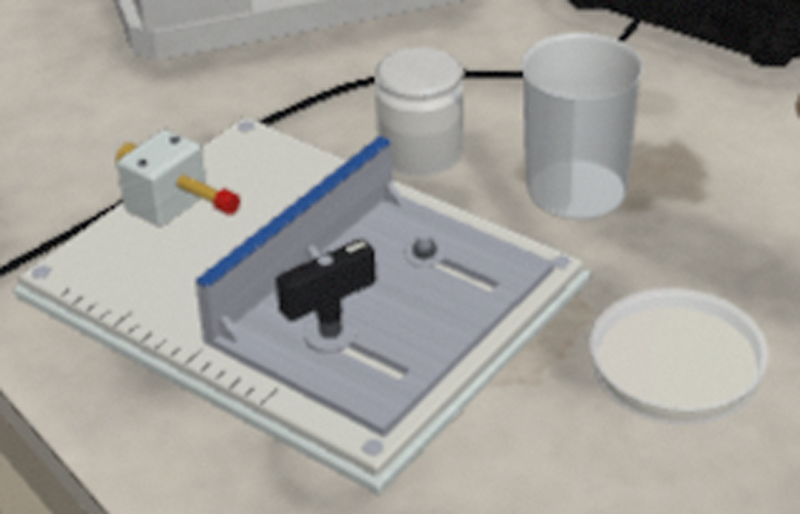

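View pics/side_z.png

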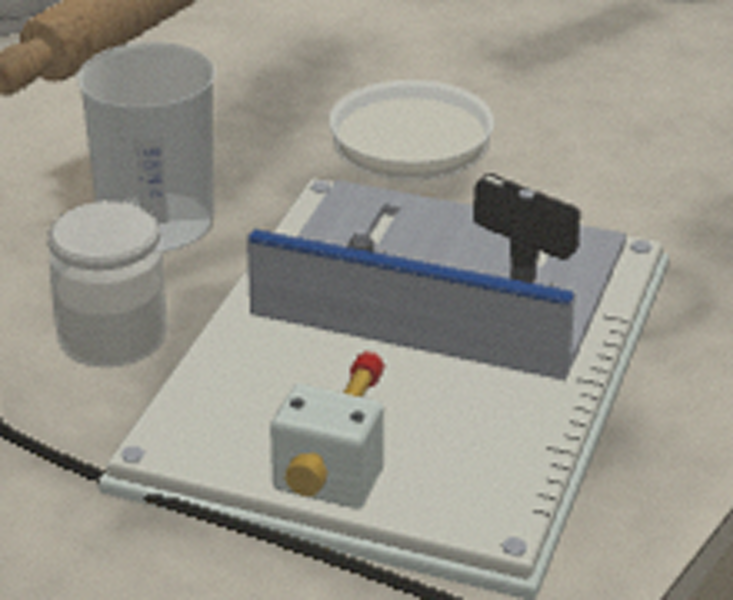

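```bash
python3 - <<'E'
from h import *
ms=imaging.camera_model("scene");md=imaging.camera_model("side")
S=lambda x,y:(x/2.857+160-.3,y/2.857+180-.3); D=lambda x,y:(x/3.333+230-.3,y/3.333+190-.3)
print("corners z0 scene",[onz(ms,S(*p),0)[:2].round(1) for p in [(18,294),(380,491),(590,278)]])
print("corners z16 scene",[onz(ms,S(*p),16)[:2].round(1) for p in [(20,280),(380,470),(586,266),(248,120)]])
print("corners z16 side",[onz(md,D(*p),16)[:2].round(1) for p in [(103,480),(533,575),(665,248),(318,182)]])
print("knob",[onz(ms,S(*p),73)[:2].round(1) for p in [(279,278),(370,243)]],[onz(md,D(*p),73)[:2].round(1) for p in [(483,178),(577,212)]])
print("knob mark",onz(ms,S(355,247),73),onz(md,D(493,181),73),"centre",onz(ms,S(326,261),73),onz(md,D(528,194),73))
print("nose",tri(ms,(239.5,250),md,(340,299.5)))
print("jar base/lid",onz(ms,S(420,70),62),onz(md,D(105,232),62),"beaker",onz(ms,S(581,62),89),onz(md,D(149,75),89),"dish",onz(ms,S(680,350),10),onz(md,D(411,122),10))
E
```

```text
corners z0 scene [array([ 395.8, -135.7]), array([ 458.6, -376.2]), array([ 641.1, -328.4])]
corners z16 scene [array([ 395.2, -144.6]), array([ 458., -378.]), array([ 632.8, -333.1]), array([572.4, -99.1])]
corners z16 side [array([567.6, -84.1]), array([ 393.4, -136.1]), array([ 454.9, -370.2]), array([ 629.9, -326. ])]
knob [array([ 466. , -291.9]), array([ 515.5, -299.2])] [array([ 514.7, -296.2]), array([ 465. , -294.7])]
knob mark [ 507.98047345 -296.854841     73.        ] [ 509.53335528 -296.54169198   73.        ] centre [ 490.76012771 -296.26402075   73.        ] [ 490.63610032 -295.70099464   73.        ]
nose (array([ 503.57471769, -185.31831607,   38.97273699]), np.float64(0.3535868663874859))
jar base/lid [ 642.97401055 -179.94166416   62.        ] [ 641.40428581 -176.16748286   62.        ] beaker [ 690.23804536 -264.96235947   89.        ] [ 687.14360866 -265.38682777   89.        ] dish [ 628.23092241 -407.58126134   10.        ] [ 629.52943854 -413.53928866   10.        ]
```

```bash
python3 - <<'E'
from h import *
p=np.pi
bot.move_ptp([150,316,320],[p,0,2.83]); bot.move_ptp([330,-120,320],[p,0,1.826]); bot.move_ptp([538,-260,200],[p,0,1.826])
bot.grip(0.0,40)
bot.dwell(.3)
s=bot.get_state();print(s["t"],s["qpos"].round(3),s["tcp_pos"],s["contact_force"],s["orientation"])
m=imaging.camera_model("wrist");im=imaging.capture("wrist");cv2.imwrite("pics/w1.png",im)
print(m["position"],m["rotation"]); np.save("m1.npy",m,allow_pickle=True)
E
```

```text
4.925 [-0.574  0.435 -0.112  1.024  0.     0.742] [ 538.00629678 -260.01819961  199.94881872] [-0.18284242  0.24375844 -0.18079467] [-3.14156364e+00 -4.54467065e-05  1.82594516e+00]
[ 521.03519511 -194.83202194  342.70278825] [-2.65660933e-01 -2.01806525e-04  2.56496071e-01]
```

View pics/w1.png

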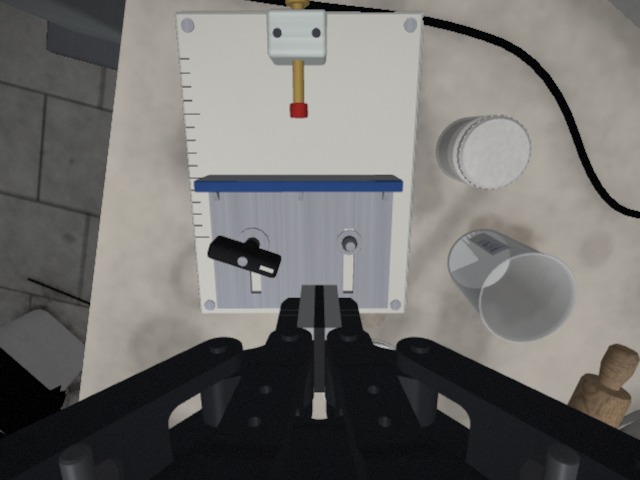

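The wrist view shows the board clearly: blue edge at (195-403, 185), nose tip at (298,117), knob bar from (209,247) to (280,266) with its centre at (243,261).

```bash
python3 - <<'E'
from h import *
m=np.load("m1.npy",allow_pickle=True).item(); im=cv2.imread("pics/w1.png"); h=cv2.cvtColor(im,cv2.COLOR_BGR2HSV)
b=cv2.inRange(h,(100,130,50),(125,255,255)); c=max(cv2.findContours(b,0,1)[0],key=cv2.contourArea); bx=cv2.boxPoints(cv2.minAreaRect(c)); print("blue",[onz(m,p,58)[:2].round(1) for p in bx],onz(m,bx.mean(0),58))
r=cv2.inRange(h,(0,150,60),(8,255,255))|cv2.inRange(h,(172,150,60),(180,255,255)); c=max(cv2.findContours(r,0,1)[0],key=cv2.contourArea); print("red",cv2.boundingRect(c)); x,y,w,hh=cv2.boundingRect(c); print("tip",onz(m,(x+w/2,y+hh),38))
print("screwholes z16",[onz(m,p,16)[:2].round(1) for p in [(187,25),(410,25),(396,305),(210,305)]], np.mean([onz(m,p,16) for p in [(187,25),(410,25),(396,305),(210,305)]],axis=0))
print("knob c",onz(m,(242.5,261),73),"guide screw",onz(m,(349,243),29))
k=cv2.inRange(h,(0,0,0),(180,255,60)); z=np.zeros_like(k); z[230:285,200:288]=k[230:285,200:288]; z=cv2.morphologyEx(z,cv2.MORPH_OPEN,np.ones((5,5)))
c=max(cv2.findContours(z,0,1)[0],key=cv2.contourArea); R=cv2.minAreaRect(c);bx=cv2.boxPoints(R);print("knob",R)
mid=[(bx[i]+bx[(i+1)%4])/2 for i in range(4)]; P=[onz(m,q,70)[:2] for q in mid]
for i in (0,1):
    d=P[i]-P[i+2];print(np.linalg.norm(d),np.degrees(np.arctan2(d[1],d[0])))
a,b2=onz(m,(224,254),73),onz(m,(266,268.5),73);d=b2-a;print("axis by marks",np.degrees(np.arctan2(d[1],d[0])))
cv2.imwrite("pics/kz.png",cv2.resize(im[220:320,190:380],None,fx=4,fy=4,interpolation=cv2.INTER_CUBIC))
E
```

```text
blue [array([ 444. , -250.6]), array([ 586.7, -213.1]), array([ 588.9, -220. ]), array([ 445.3, -257.7])] [ 516.20645414 -235.32137069   58.        ]
red (291, 103, 16, 14)
tip [ 504.38614748 -188.72505757   38.        ]
screwholes z16 [array([ 406.7, -145.8]), array([ 567.4, -103.7]), array([ 625.9, -322.4]), array([ 464.9, -364.7])] [ 516.22885502 -234.15807634   16.        ]
knob c [ 490.91821073 -295.4153236    73.        ] guide screw [ 567.57404734 -274.32690487   29.        ]
knob ((245.2580108642578, 251.65701293945312), (71.24639892578125, 31.985326766967773), 17.927919387817383)
50.72823330333176 175.71483529603643
24.317074788104385 84.98547143174281
axis by marks -5.607463163766854
```

View pics/kz.png

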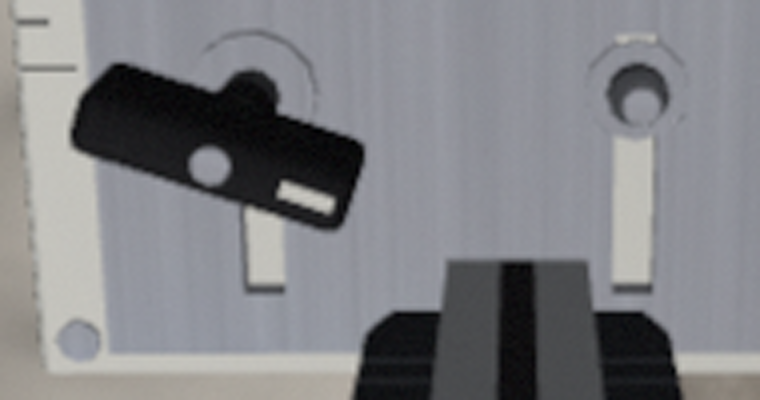

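```bash
cat >> h.py <<'E'
a=np.radians(14.6);U=np.array([np.cos(a),np.sin(a),0]);V=np.array([-np.sin(a),np.cos(a),0])
W=np.array([516.2,-235.4,0])
def st(l=""):
    s=bot.get_state();f=s["contact_force"];print(l,"t%.2f"%s["t"],"gx %.2f gy %.2f z %.2f"%((s["tcp_pos"]-W)@U,(s["tcp_pos"]-W)@V,s["tcp_pos"][2]),"Fu %.2f Fv %.2f Fz %.2f"%(f@U,f@V,f[2]),"M",s["wrist_torque"].round(3));return s
def P(x,y,z): return W+x*U+y*V+np.array([0,0,z])
E
python3 - <<'E'
from h import *
bot.movel(P(17,-30,100)); bot.movel(P(17,-30,31),max_speed=60,threshold=6); bot.dwell(.2); st("down")
print(bot.movel(P(17,-8,31),max_speed=10,threshold=2)); bot.dwell(.2); s=st("contact")
y=(s["tcp_pos"]-W)@V
print(bot.movel(P(17,y+37,31),max_speed=20,threshold=7)); st("slid")
E
```

```text
down t7.29 gx 17.21 gy -30.22 z 31.39 Fu -0.15 Fv 0.08 Fz -0.73 M [-0.003  0.014 -0.034]
True
contact t8.88 gx 16.68 gy -15.57 z 30.42 Fu 1.29 Fv -1.02 Fz 0.60 M [-0.275 -0.192 -0.021]
False
slid t10.87 gx 17.06 gy 21.65 z 31.07 Fu -0.93 Fv -1.72 Fz -0.29 M [-0.375  0.045 -0.005]
```

```bash
python3 - <<'E'
from h import *
print(bot.movel(P(17,35,31),max_speed=5,threshold=5)); st("hit")
def avg(n=10):
    F=[];
    for _ in range(n): bot.dwell(.03);F.append(bot.get_state()["contact_force"]@V)
    return np.mean(F)
s=bot.get_state(); y=(s["tcp_pos"]-W)@V
f=avg(); print(y,f)
for i in range(10):
    if f<-12: break
    y+=.4; bot.movel(P(17,y,31),max_speed=5); f=avg(); st("step %.2f avg %.2f"%(y,f))
E
```

```text
True
hit t12.47 gx 16.94 gy 28.40 z 30.91 Fu -0.33 Fv -0.80 Fz -1.00 M [-0.06  -0.006 -0.076]
28.403853063574427 0.1012444172911839
step 28.80 avg -3.55 t13.59 gx 16.96 gy 28.34 z 31.01 Fu -1.14 Fv -4.03 Fz -2.55 M [-0.889 -0.036 -0.003]
step 29.20 avg -5.43 t14.18 gx 16.91 gy 28.38 z 31.00 Fu -0.57 Fv -6.67 Fz -4.25 M [-1.092 -0.065 -0.016]
step 29.60 avg -6.42 t14.76 gx 16.91 gy 28.48 z 30.99 Fu -1.23 Fv -6.55 Fz -4.84 M [-1.244 -0.159 -0.014]
step 30.00 avg -7.25 t15.34 gx 16.95 gy 28.56 z 31.04 Fu -1.53 Fv -7.55 Fz -4.66 M [-1.382 -0.118  0.029]
step 30.40 avg -7.75 t15.93 gx 16.91 gy 28.67 z 31.03 Fu -1.40 Fv -8.62 Fz -5.39 M [-1.588 -0.175 -0.012]
step 30.80 avg -8.38 t16.51 gx 16.90 gy 28.74 z 31.04 Fu -1.53 Fv -8.86 Fz -5.74 M [-1.683 -0.221  0.083]
step 31.20 avg -8.98 t17.09 gx 16.92 gy 28.85 z 31.06 Fu -1.11 Fv -7.92 Fz -6.07 M [-1.85  -0.203  0.03 ]
step 31.60 avg -10.32 t17.68 gx 16.93 gy 28.95 z 31.07 Fu -1.88 Fv -10.45 Fz -6.34 M [-1.973 -0.275 -0.026]
step 32.00 avg -10.85 t18.26 gx 16.92 gy 29.02 z 31.09 Fu -1.78 Fv -11.37 Fz -7.50 M [-2.166 -0.291  0.023]
step 32.40 avg -11.62 t18.84 gx 16.92 gy 29.13 z 31.10 Fu -1.56 Fv -11.43 Fz -7.64 M [-2.258 -0.333  0.01 ]
```

```bash
python3 - <<'E'
from h import *
bot.movel(P(17,33.4,31),max_speed=5); bot.dwell(.5)
F=[]
for _ in range(10): bot.dwell(.03);F.append(bot.get_state()["contact_force"]@V)
print(np.mean(F)); st("pressed")
bot.movel(P(17,20,31),max_speed=15); st("back")
bot.movel(P(17,0,31)); bot.movel(P(17,-10,140)); 
W1=bot.move_ptp([490.9-40,-295.5,190],[np.pi,0,np.radians(180-4.6)]); bot.dwell(.3); st()
m=imaging.camera_model("wrist");cv2.imwrite("pics/w2.png",imaging.capture("wrist"));np.save("m2.npy",m,allow_pickle=True)
for n in("scene","side"):cv2.imwrite(f"pics/{n}2.png",imaging.capture(n))
E
```

```text
-13.663592671660776
pressed t20.02 gx 16.88 gy 29.42 z 31.09 Fu -1.24 Fv -13.64 Fz -8.80 M [-2.665 -0.305  0.086]
back t21.07 gx 17.01 gy 20.15 z 30.99 Fu 0.78 Fv 0.86 Fz 0.16 M [ 0.002  0.01  -0.055]
 t23.80 gx -78.21 gy -41.58 z 189.85 Fu -0.37 Fv 1.23 Fz -0.06 M [-0.031 -0.041  0.005]
```

View pics/w2.png

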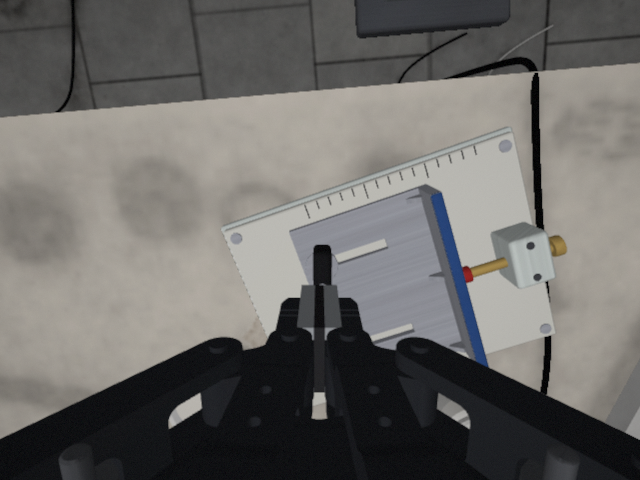

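View pics/side2.png

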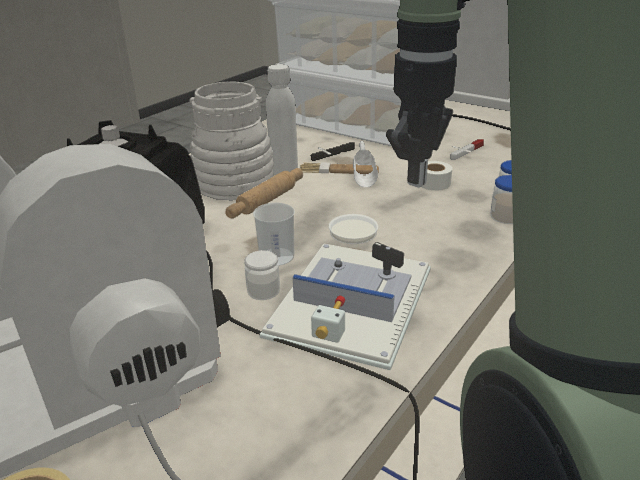

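The fence rests against the nose (wrist view, about (463,273)). The knob bar lines up with the fingers at column 322.

```bash
python3 - <<'E'
from h import *
bot.grip(0.5)
rot=[np.pi,0,np.radians(175.4)]
bot.movel([490.9,-295.5,110],rot); st("above")
print(bot.movel([490.9,-295.5,43],rot,max_speed=70,threshold=6)); bot.dwell(.2);st("down")
bot.grip(0.0,40); bot.dwell(.3); s=st("gripped"); print(s["opening"],s["tcp_pos"],s["orientation"])
E
```

```text
above t25.18 gx -39.61 gy -51.97 z 110.44 Fu 1.26 Fv 0.24 Fz 0.40 M [ 0.028 -0.017 -0.03 ]
False
down t26.49 gx -39.40 gy -52.08 z 43.48 Fu 0.07 Fv 0.31 Fz -0.28 M [ 0.042  0.071 -0.015]
gripped t27.16 gx -39.77 gy -52.52 z 43.32 Fu -2.39 Fv -3.19 Fz 2.87 M [-0.679  0.396  0.112]
0.14345505134914194 [ 490.95468022 -296.24815731   43.31684619] [-3.14019627e+00  1.72103385e-04  3.06093255e+00]
```

```bash
cat >> h.py <<'E'
def tz(n=8):
    F=[];B=[]
    for _ in range(n): bot.dwell(.025);s=bot.get_state();F.append(s["wrist_torque"][2]);B.append(np.r_[s["contact_force"]])
    return np.mean(F),np.mean(B,0),s
def turn(yaw,sp=None):
    bot.movel([490.9,-296.5,43.3],[np.pi,0,np.radians(yaw)]); t,f,s=tz(); 
    print("cmd %.1f act %.1f tz %.3f"%(yaw,np.degrees(s["orientation"][2]),t),"F",f.round(1),"t%.2f"%s["t"]); return t
E
python3 - <<'E'
from h import *
y=175.4; print(tz()[:2])
for k in range(5):
    y-=6
    if abs(turn(y))>.2: break
E
```

```text
(np.float64(0.08624678260687764), array([-1.86915066, -4.62017955,  4.10530342]))
cmd 169.4 act 169.5 tz -0.063 F [-1.3 -2.1  3.8] t27.82
cmd 163.4 act 163.5 tz -0.034 F [-1.5 -1.1  4.3] t28.27
cmd 157.4 act 157.5 tz -0.045 F [-1.2 -0.5  4.9] t28.73
cmd 151.4 act 151.5 tz -0.047 F [-1.  -0.1  4.9] t29.19
cmd 145.4 act 145.5 tz -0.105 F [-0.9 -0.1  5.1] t29.65
```

```bash
python3 - <<'E'
from h import *
y=145.4
for k in range(6):
    y-=3
    t=turn(y); print("   j6 eff",bot.get_state()["effort"][5].round(3))
    if abs(t)>.2: break
E
```

```text
cmd 142.4 act 142.5 tz -0.091 F [-1.2 -0.1  4.9] t30.10
   j6 eff -0.086
cmd 139.4 act 139.5 tz -0.073 F [-1.2 -0.4  5.1] t30.55
   j6 eff -0.086
cmd 136.4 act 136.5 tz -0.055 F [-1.2 -0.1  4.8] t31.00
   j6 eff -0.079
cmd 133.4 act 133.5 tz -0.057 F [-1.3 -0.1  4.9] t31.45
   j6 eff -0.05
cmd 130.4 act 130.5 tz -0.029 F [-1.1  0.2  4.8] t31.90
   j6 eff -0.021
cmd 127.4 act 127.5 tz 0.010 F [-1.3 -0.3  5. ] t32.35
   j6 eff 0.008
```

```bash
python3 - <<'E'
from h import *
y=127.4
for k in range(6):
    y-=3
    t=turn(y); e=bot.get_state()["effort"][5]; print("   j6 eff",e.round(3))
    if e>.16 or abs(t)>.2: break
E
```

```text
cmd 124.4 act 124.5 tz 0.033 F [-1.3 -0.1  5.1] t32.80
   j6 eff 0.036
cmd 121.4 act 121.5 tz 0.058 F [-1.6 -0.4  4.9] t33.25
   j6 eff 0.065
cmd 118.4 act 118.5 tz 0.096 F [-1.3 -0.1  5.1] t33.70
   j6 eff 0.094
cmd 115.4 act 115.6 tz 0.138 F [-1.4 -0.4  5. ] t34.15
   j6 eff 0.122
cmd 112.4 act 112.6 tz 0.142 F [-1.3 -0.4  5.4] t34.60
   j6 eff 0.151
cmd 109.4 act 109.6 tz 0.180 F [-1.4 -0.3  4.8] t35.05
   j6 eff 0.18
```

Static torque is now 0.18 N m and rising linearly since the washer made contact. Allowing for the drag, the knob is firmly tight, so I stop here, release and look.

```bash
python3 - <<'E'
from h import *
bot.dwell(.3); bot.grip(0.45); bot.dwell(.3); st("open")
bot.movel([490.9,-296.5,125],max_speed=80); bot.movel([430,-330,210]); bot.move_ptp([400,-300,260],[np.pi,0,1.826]);bot.dwell(.4); s=st(); print(s["tcp_pos"])
m=imaging.camera_model("wrist");cv2.imwrite("pics/w3.png",imaging.capture("wrist"));np.save("m3.npy",m,allow_pickle=True)
for n in("scene","side"):
    im=imaging.capture(n);cv2.imwrite(f"pics/{n}3.png",im)
a=cv2.imread("pics/scene3.png")[180:360,160:440];b=cv2.imread("pics/side3.png")[190:370,230:450]
cv2.imwrite("pics/c3.png",np.vstack([cv2.resize(np.hstack([a,b]),(800,288))]))
E
```

```text
open t36.02 gx -39.86 gy -52.72 z 43.27 Fu -0.18 Fv -0.14 Fz -0.65 M [-0.01   0.033  0.048]
 t38.84 gx -128.77 gy -33.17 z 259.19 Fu 0.65 Fv -0.32 Fz -0.59 M [-0.01   0.022 -0.009]
[ 399.94837209 -299.95391236  259.19224094]
```

View pics/w3.png

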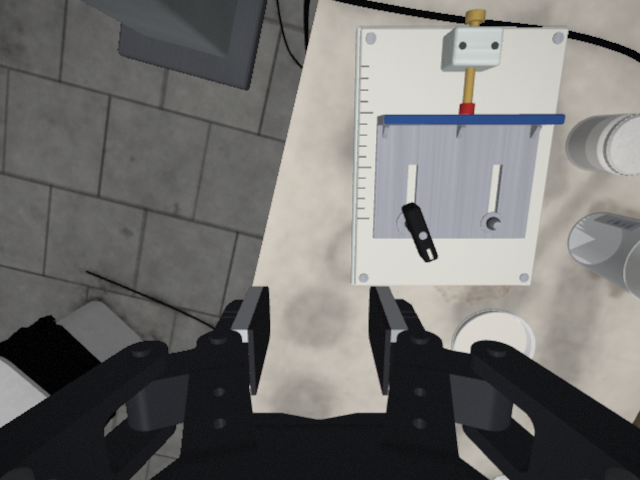

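View pics/c3.png

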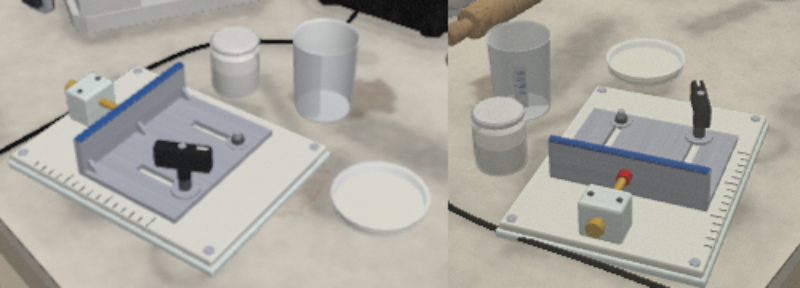

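The fence sits on the nose at (467,114) in the wrist view. The knob bar runs from (407,206) to (433,259), and the bystanders look unmoved. I'll check the knob angle, the wall and the bystanders in numbers.

```bash
python3 - <<'E'
from h import *
m=np.load("m3.npy",allow_pickle=True).item()
a,b=onz(m,(407.5,211),73),onz(m,(432,258),73);im=cv2.imread("pics/w3.png")
c0,mk=onz(m,(422.5,236),73),onz(m,(431,254),73); d=mk-c0; print("knob c",c0,"angle by mark",np.degrees(np.arctan2(d[1],d[0])))
h=cv2.cvtColor(im,cv2.COLOR_BGR2HSV); z=cv2.inRange(h,(100,130,50),(125,255,255)); c=max(cv2.findContours(z,0,1)[0],key=cv2.contourArea); p=onz(m,cv2.boxPoints(cv2.minAreaRect(c)).mean(0),58); print("wall gx,gy",(p-W)@U,(p-W)@V)
for n,boxes in {"scene":dict(jar=(290,195,326,242),beak=(340,190,386,258),dish=(364,278,432,328)),"side":dict(jar=(243,248,281,300),dish=(326,212,380,245),beak=(252,202,296,240))}.items():
    A=cv2.imread(f"pics/{n}0.png");B=cv2.imread(f"pics/{n}3.png")
    for k,(x0,y0,x1,y1) in boxes.items():
        s=cv2.phaseCorrelate(np.float32(cv2.cvtColor(A[y0:y1,x0:x1],6)),np.float32(cv2.cvtColor(B[y0:y1,x0:x1],6))); print(n,k,np.round(s[0],2))
E
```

```text
knob c [ 490.93997487 -295.93736468   73.        ] angle by mark -47.59867871438614
wall gx,gy 0.5249888325665366 44.46406930730978
scene jar [0.25 0.16]
scene beak [-0.04 -0.01]
scene dish [-0.09 -0.06]
side jar [0.02 0.  ]
side dish [-0.03 -0.03]
side beak [0.5  0.02]
```

The knob bar now stands near -48 degrees, but the tool let go at about -70 degrees. Either the bar unwound to the drag limit on release or it slipped in the jaws. There is time left, so I'll re-grip, feel the torque, and let go at zero residual torque.

```bash
python3 - <<'E'
from h import *
rot=[np.pi,0,np.radians(131)]
bot.grip(0.5); bot.move_ptp([490.9,-296.5,120],rot); print(bot.movel([490.9,-296.5,43.3],rot,max_speed=70,threshold=6)); bot.grip(0.0,60); bot.dwell(.2)
def e(l):
    E=[]
    for _ in range(8): bot.dwell(.02);E.append(bot.get_state()["effort"][5])
    s=bot.get_state();print(l,"eff %.3f tz %.3f open %.3f yaw %.2f t %.2f"%(np.mean(E),s["wrist_torque"][2],s["opening"],np.degrees(s["orientation"][2]),s["t"]));return np.mean(E)
e("gripped")
for y in (129,127,125,123):
    bot.movel([490.9,-296.5,43.3],[np.pi,0,np.radians(y)]); e(y)
E
```

```text
False
gripped eff 0.072 tz 0.069 open 0.140 yaw 131.00 t 41.88
129 eff -0.001 tz 0.004 open 0.142 yaw 128.99 t 42.26
127 eff 0.018 tz 0.086 open 0.144 yaw 126.99 t 42.64
125 eff 0.038 tz 0.030 open 0.140 yaw 124.99 t 43.02
123 eff 0.057 tz 0.063 open 0.140 yaw 122.99 t 43.41
```

The torque follows the same curve with the jaw opening unchanged. So the bar did not slip: on a sudden release it unwinds to its drag limit. I'll ease back to zero residual torque and then release.

```bash
python3 - <<'E'
from h import *
bot.dwell(.2)
def e(l):
    E=[]
    for _ in range(8): bot.dwell(.02);E.append(bot.get_state()["effort"][5])
    s=bot.get_state();print(l,"eff %.3f tz %.3f t %.2f"%(np.mean(E),s["wrist_torque"][2],s["t"]));return np.mean(E)
for y in (126,128):
    bot.movel([490.9,-296.5,43.3],[np.pi,0,np.radians(y)],max_speed=20); r=e(y)
bot.grip(0.0,20); e("soft")
bot.grip(0.45); bot.dwell(.2)
bot.movel([490.9,-296.5,125],max_speed=80); bot.movel([430,-330,210]); bot.move_ptp([400,-300,260],[np.pi,0,1.826]);bot.dwell(.3)
m=imaging.camera_model("wrist");im=imaging.capture("wrist");cv2.imwrite("pics/w4.png",im);np.save("m4.npy",m,allow_pickle=True);print(bot.get_state()["t"])
o=cv2.imread("pics/w3.png")
cv2.imwrite("pics/k4.png",np.hstack([cv2.resize(i[190:275,380:465],(400,400),interpolation=2) for i in(o,im)]))
h=cv2.cvtColor(im,cv2.COLOR_BGR2HSV); z=cv2.inRange(h,(100,130,50),(125,255,255)); c=max(cv2.findContours(z,0,1)[0],key=cv2.contourArea); p=onz(m,cv2.boxPoints(cv2.minAreaRect(c)).mean(0),58); print("wall gx,gy",(p-W)@U,(p-W)@V)
for n in("scene","side"):cv2.imwrite(f"pics/{n}4.png",imaging.capture(n))
E
```

```text
126 eff 0.179 tz 0.177 t 43.99
128 eff 0.161 tz 0.160 t 44.38
soft eff 0.164 tz 0.183 t 44.73
48.1833
wall gx,gy 0.38884814236039644 44.55602205840139
```

View pics/k4.png

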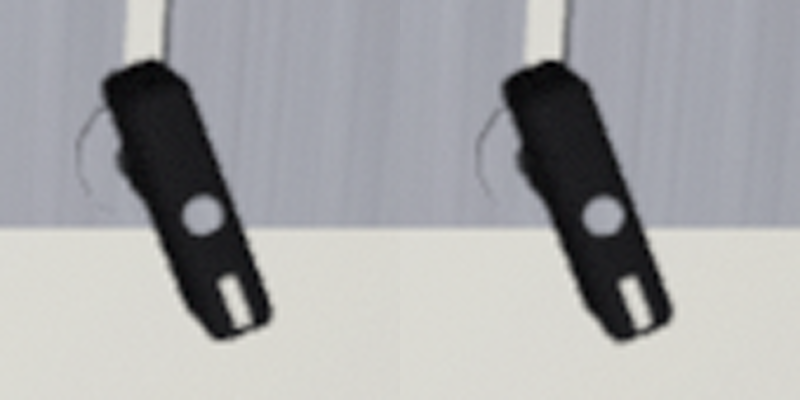

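View pics/w4.png

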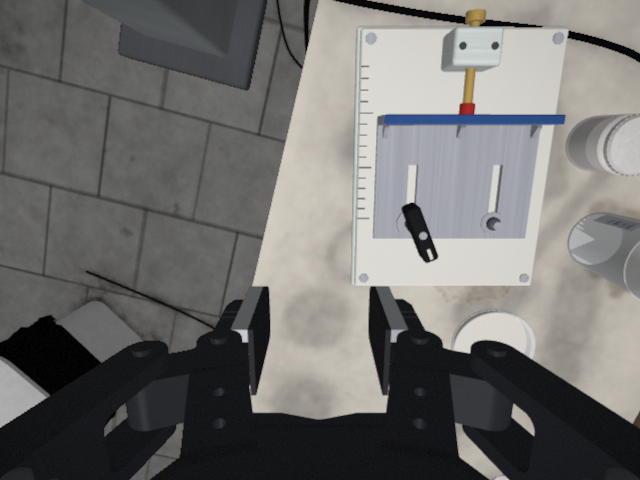

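The knob stands at the same angle after both releases, so its drag sets the residual clamp. My backward step added 0.16 N m of wind-up before the second release. I'll settle it once more, arriving clockwise only and letting go near zero torque, then compare the mark's angle.

```bash
cat > rel.py <<'E'
from h import *
rot=[np.pi,0,np.radians(131)]
bot.grip(0.4); bot.move_ptp([490.9,-296.5,110],rot); print(bot.movel([490.9,-296.5,43.3],rot,max_speed=100,threshold=6)); bot.grip(0.0,40); bot.dwell(.1)
def e(l):
    E=[]
    for _ in range(6): bot.dwell(.02);E.append(bot.get_state()["effort"][5])
    s=bot.get_state();print(l,"eff %.3f tz %.3f t %.2f"%(np.mean(E),s["wrist_torque"][2],s["t"]));return np.mean(E)
y=129
for k in range(6):
    bot.movel([490.9,-296.5,43.3],[np.pi,0,np.radians(y)])
    if e(y)>.005: break
    y-=1.5
bot.grip(0.4)
bot.movel([490.9,-296.5,120],max_speed=100); bot.move_ptp([400,-300,260],[np.pi,0,1.826]);bot.dwell(.3)
m=imaging.camera_model("wrist");im=imaging.capture("wrist");cv2.imwrite("pics/w5.png",im);np.save("m5.npy",m,allow_pickle=True);print(bot.get_state()["t"])
E
python3 rel.py; cat > ang.py <<'E'
from h import *
for i in (3,4,5):
    im=cv2.imread(f"pics/w{i}.png");m=np.load(f"m{i}.npy",allow_pickle=True).item()
    v=im.max(2); k=(v<70).astype(np.uint8)*255; z=np.zeros_like(k); z[195:270,395:445]=k[195:270,395:445]
    c=max(cv2.findContours(cv2.morphologyEx(z,cv2.MORPH_OPEN,np.ones((5,5))),0,1)[0],key=cv2.contourArea)
    g=np.zeros_like(k); cv2.drawContours(g,[cv2.convexHull(c)],-1,255,-1); g=cv2.erode(g,np.ones((3,3)))
    b=((v>100)&(g>0)).astype(np.uint8); n,l,s,ce=cv2.connectedComponentsWithStats(b); o=[(s[j,4],ce[j]) for j in range(1,n) if s[j,4]>8]; 
    o=sorted(o,key=lambda t:t[1][1]); P=[onz(m,q[1],73) for q in o]; d=P[-1]-P[0]; print(i,[(q[0],q[1].round(1)) for q in o],np.degrees(np.arctan2(d[1],d[0])).round(1),np.linalg.norm(d).round(1))
    z=cv2.inRange(cv2.cvtColor(im,cv2.COLOR_BGR2HSV),(100,130,50),(125,255,255)); c=max(cv2.findContours(z,0,1)[0],key=cv2.contourArea); p=onz(m,cv2.boxPoints(cv2.minAreaRect(c)).mean(0),58); print("wall",(p-W)@V)
E
python3 ang.py
```

```text
False
129 eff -0.000 tz -0.020 t 50.83
127.5 eff 0.013 tz 0.010 t 51.17
53.4917
3 [(np.int32(54), array([422.6, 235.4])), (np.int32(15), array([427.9, 250.3]))] -52.8 14.4
wall 44.46406930730978
4 [(np.int32(58), array([422.9, 235.5])), (np.int32(13), array([428.1, 250.5]))] -53.2 14.5
wall 44.55602205840139
5 [(np.int32(56), array([422.6, 236.2])), (np.int32(16), array([428. , 251.1]))] -52.4 14.4
wall 44.35468910541617
```

View pics/w5.png

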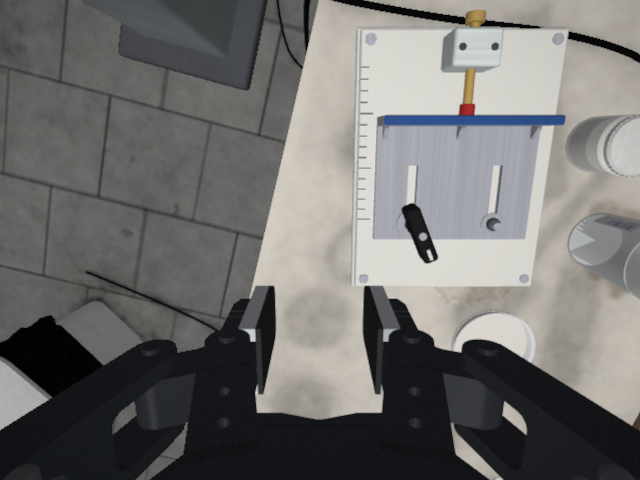

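The knob is at about -52.5 degrees after all three releases, which is where the spring torque equals its drag. The fence is unchanged and touching the nose, so I'm handing in.

```bash
python3 -c "
from bench import bot
bot.sign_off(); print(bot.get_state()['t'])"
```

```text
the job is handed in; nothing more can be done
the job is handed in; nothing more can be done
```

I set up the guide and handed the job in at about 53.5 s. The fence is on the stop's nose and the clamp is on. The final clamp force is only an estimate, because I could not measure the washer's force directly.

**Fence:** I slid it about 44 mm with shut fingers until it met the red nose. I then pressed until the tool force reached about 13.7 N, which leaves about 10 N on the nose after the fence's 3 N friction. After I drew back, and again after clamping, the pictures show it still touching the nose, with the wall's position steady to within 0.2 mm.

**Clamp:** I turned the knob about 66° clockwise. The washer met the fence after roughly 38°. The estimated peak was 0.27 N m from the clamp, or about 0.35 N m with drag, so it was firm and below the 0.6 N m limit.

**What disagreed:**
- **Unwinding:** when released, the knob turned back about 18° until its own 0.08 N m drag held it. The task says it stays where left.
- **Re-settling:** I re-gripped it twice and let go more gently. It stood at the same angle, about -52.5° in world axes, after all three releases.
- **Remaining clamp force:** I estimate 25 N, scaled from the 0.6 N m and 180 N limits. That is above the 12 N required, but much less than when fully tightened.
- **Torque rise:** it was about 0.1 N m per 10.5°, softer than the stated 4 to 8°.

**Bystanders:** comparing pictures from before the work and after the first clamping, the jar, beaker and dish showed shifts of at most 0.5 pixel. I did not repeat that measurement after the two re-grips, but nothing went near them and the last wrist picture shows nothing amiss.

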